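# Contact-free temperature check of a washed bowl in the rack

## Robot

A 6-joint arm with a two-finger parallel gripper is mounted at the origin on the work surface. World frame = base frame: x ahead of the robot, y to its left, z up, the work surface at z = 0. Lengths are in m, angles in degrees, forces in N, time in s.
With the tool pointing down it reaches from about 0.35 to 0.875 m from the base axis. Payload 4.2 kg.
Tool frame: the origin (TCP) lies on the centre line of the jaws, within the pads' length; the fingertips stand 25 mm ahead of it and the grasp point (between the pads) lies 6 mm ahead of it (finger_overhang is the distance from the TCP to the fingertips, in m); z points along the fingers, y is the line along which they close (so a half turn about z gives the same grasp; the last joint's range is limited). The gripper opens to 87 mm and grips with 3 to 60 N. Pads are 19 mm wide; open, the fingers measure 117 mm over their backs; the gripper's body (75 mm by 190 mm) begins 51 mm behind the grasp point.
Start: joints at [-55.6, 22.042, 0.453, 0, -68.411, -14.817], TCP at [0.21, -0.589, 0.248] pointing down, gripper open.
Joint ranges: [-179.83, 179.83], [-69.29, 118.12], [-61.27, 80.66], [-181.25, 117.63], [-171.15, -9.14], [-177.46, 177.46]. Speed limits (degrees/s): [159.86, 159.86, 180, 180, 180, 180].

## Interface

Orientations are given as a 3x3 rotation matrix whose columns are the frame's x, y, z axes.
In Python, from station import sense, capture, finish_job, spot_in, tip_of, finger_overhang gives the robot as it stands. The module is installed in compiled form; this text tells all that it offers.
- The arm moves only by the tool servo_tool, never from a script. Its arguments are lists of equal length, an entry for each row: "slide": the shift along the tool's x, y, z in m, a list of three; "spin": the turn about the tool's z in degrees; "grip": the closure, from 0 (fully open) to 1 (shut). A call has exactly 5 rows; each row is the pose to reach, as a shift and turn from the pose commanded when the call began, along the tool's axes at that moment; what a row does not reach only later rows make up. A row lasts 1/12 s, in which the tool goes at most 41.7 mm and 7.16 degrees, less where a joint would pass 70% of its speed; a pose out of reach is approached as far as the arm can. A call with a gripper value outside its range is refused whole. The fingers move at their own pace and stop on an object; the grip force is fixed at half the most. Time passes only in rows, so rows that repeat a pose let the fingers close, or fill a call up. It gives the time, the measured TCP pose, the force, the opening and the grip force at its end, in the units of the state.
- sense(): the state, without advancing time (a new reading comes with each control period).
- capture(name): name is "scene" or "top" or "wrist"; returns a dict with "pixels" (480x640x3 uint8, blue, green, red), "depth" (480x640 float32, m along the optical axis (not along the pixel's ray), 0 where there is no reading), "fx", "fy", "cx", "cy" (pixels), "R" (3x3) and "t" (3): a world point X has camera coordinates R X + t; the wrist camera has in their place "hand_eye" (4x4, takes a point from camera to tool coordinates, whose origin is the TCP and whose axes are the flange's). Camera axes: x right, y down, z forward; pixel columns grow to the right and rows downward; lengths in m; the calibration is good to about 2 mm. A picture is of the moment at which its call begins: read the wrist's pose just before it.
- finish_job(): hands the job in; it is judged then, once.
Trained networks look in the newest picture that a camera, given by its name, has taken for a name from the list of things; names that differ only in an ending like _2 or _b are one class to them, and where a whole thing is asked for, a point or a joint stands for the part that bears it (a point fixed in the world has none). Each returns a list of dicts, best first, with "conf" (0 to 1); they miss things now and then, are a little off and sometimes report something else, mostly with a low value. They report only what shows in the picture. A call takes as long as a camera call. They do not tell look-alikes from the thing itself.
- spot_in(thing, camera): "point" ([x, y, z] in m, in world coordinates, good to about 4 mm: the middle of the surface that is visible of it).
- tip_of(thing, camera): "point" ([x, y, z] in m, in world coordinates, good to about 4 mm: a listed point, or the origin of a listed thing).
The state is a dict: "time_s": time; "joints": joint angles; "joint_velocities": joint speeds; "effort": joint torques, N m; "tcp_pos": TCP position; "ee_rot": TCP orientation; "wrist_force": force on the tool from outside, world axes, zero at the start; "moment": the same for the moment, N m; "gripper_width": opening from 0.0 (shut) to 1.0 (fully open); "gripper_force": force on a finger pad.
Only numpy, scipy, OpenCV 4.12 (cv2) and the standard library are available. Lean on these libraries where they do the work, as an engineer would, in place of code of your own. Each camera call takes 0.05 s, during which the arm holds its last target. There are 200 camera calls.

## Task

The rack has just come out of the dishwasher: check that the upturned bowl, the wide low piece among the mugs, came out hot. Take the infrared thermometer out of its dock, carry it over the rack and the mugs, and hold it still with its nose pointing straight down over the middle of the bowl's foot, the lens about 3 cm above it. Nothing may touch or shift the clean crockery; finish holding the thermometer there in mid-air, do not put it down.

Things in the scene. Friction and masses are not known exactly. Their poses are not given: they have to be found in the camera images.
- thermometer: black pistol-shaped infrared thermometer, 200 g, nose down in its dock. Barrel 48 (x) by 40 (y) by 115 mm tall, flat sides; origin: centre of the nose's underside; z up to the rear end. Pistol grip: out along -x to 125 mm, 30 mm wide, 60 to 130 mm above the origin, trigger down to 58. Clear to pinch from above along y, 50 to 115 mm up. Balance point 15 mm towards -x, 65 mm up
- lens (a point): centre of the thermometer's lens, in the middle of the flat nose (= the origin of thermometer, with the same axes)
- dock: grey dock, fixed to the counter: base plate 120 by 84 mm, 10 mm thick, on which the nose stands (10 mm above the counter), and an open-topped pocket with walls up to 56 mm above the counter and 2.5 mm play on each side of the barrel. Origin on the counter under the pocket's centre; z up, axes as the thermometer's
- rack: grey plastic dishwasher rack, 400 by 400 mm, fixed on the counter; slotted walls 6 mm thick, 100 mm high; lattice floor 22 mm above the counter; origin on the counter under its centre, x and y along its sides, z up. Bowl and mugs stand in it on a 120 mm grid, in changing places
- bowl: white china soup bowl, 121 mm across and 58 mm high, standing upside down in the rack among the mugs, which are taller and narrower; origin at the centre of its mouth, on the rack floor, z up
- bowl_foot (a point): centre of the bowl's upturned foot, a ring 68 mm across, in the plane of the ring's top: 58 mm above the rack floor, 80 mm above the counter; z up
- mug0: white coffee mug 1, 82 mm across and 95 mm high, standing upside down in the rack (its top is 117 mm above the counter); origin at the centre of its mouth, on the rack floor, z up; its handle sticks out 72 mm from its axis along +x. A bystander: not to be touched
- mug1: white coffee mug 2, 82 mm across and 95 mm high, standing upside down in the rack (its top is 117 mm above the counter); origin at the centre of its mouth, on the rack floor, z up; its handle sticks out 72 mm from its axis along +x. A bystander: not to be touched
- mug2: white coffee mug 3, 82 mm across and 95 mm high, standing upside down in the rack (its top is 117 mm above the counter); origin at the centre of its mouth, on the rack floor, z up; its handle sticks out 72 mm from its axis along +x. A bystander: not to be touched
- mug3: white coffee mug 4, 82 mm across and 95 mm high, standing upside down in the rack (its top is 117 mm above the counter); origin at the centre of its mouth, on the rack floor, z up; its handle sticks out 72 mm from its axis along +x. A bystander: not to be touched
Not all that is in view belongs to the job. Leave any yellow look-alike of the thermometer alone. What is shaped like the bowl but green is not meant.

How it is judged:
By the outcome, as a careful person would: the job done as asked, in the order asked, and still so for the second after the job is handed in, while the arm keeps its last pose, push and grip.
It also fails if it takes over 32 s, if anything falls off the work surface, if the arm or the gripper's body presses on something with over 40 N, if the wrist force passes 120 N, or if a joint passes its speed limit or range.

## Working session

There is one attempt and no reset: what is moved stays moved. The work goes in short steps, Python scripts to look and compute and a tool call to move; the robot and the scene stay as the last step left them, time stands still between calls to the robot, and variables do not carry over. Pictures are saved under pics/ and viewed, at most 10 in all, crops included, and the job is handed in when it is done.

Besides the shell and the picture viewer there is one more tool, called after "Request:" by a JSON object that holds its "method" and its "body". servo_tool: Moves the arm, as the interface text tells. Its arguments: {"type":"object","properties":{"slide":{"type":"array"},"spin":{"type":"array"},"grip":{"type":"array"}},"required":["slide","spin","grip"]}

```bash
mkdir -p pics; python3 - <<'E'
from station import *
import cv2,numpy as np
s=sense();print(s['time_s'],s['tcp_pos'],np.round(s['ee_rot'],3).tolist(),s['gripper_width'])
for c in ['scene','top']:
    im=capture(c);cv2.imwrite(f'pics/{c}1.png',im['pixels']);np.savez(f'{c}1.npz',**im)
    for n in ['thermometer','dock','rack','bowl','bowl_foot','mug0']:
        print(c,n,[(np.round(d['point'],3).tolist(),round(d['conf'],2)) for d in tip_of(n,c)][:6])
    print([(np.round(d['point'],3).tolist(),round(d['conf'],2)) for d in spot_in('thermometer',c)])
print(sense()['time_s'])
E
```

```text
0.0 [ 0.20932481 -0.58832724  0.24648677] [[-0.942, -0.335, -0.001], [-0.335, 0.942, 0.002], [0.0, 0.002, -1.0]] 1.0000837294921556
scene thermometer [([0.372, -0.558, 0.003], 0.9), ([0.439, 0.127, 0.079], 0.75), ([0.656, -0.322, 0.006], 0.69), ([0.446, -0.343, 0.011], 0.6)]
scene dock [([0.451, -0.349, 0.0], 0.82), ([0.543, -0.004, 0.023], 0.29)]
scene rack [([0.56, 0.116, 0.0], 0.59), ([0.438, 0.136, 0.019], 0.56)]
scene bowl [([0.475, 0.428, 0.0], 0.87), ([0.437, 0.133, 0.02], 0.86), ([0.242, 0.246, -0.002], 0.71)]
scene bowl_foot [([0.245, 0.245, 0.057], 0.92), ([0.476, 0.429, 0.058], 0.9), ([0.438, 0.13, 0.078], 0.63)]
scene mug0 [([0.54, -0.008, 0.023], 0.75), ([0.452, 0.248, 0.021], 0.72), ([0.571, 0.235, 0.02], 0.6), ([0.559, 0.114, 0.023], 0.55)]
[([0.432, -0.34, 0.121], 0.95), ([0.645, -0.349, 0.112], 0.69), ([0.39, -0.548, 0.11], 0.62), ([0.461, 0.222, 0.098], 0.54)]
top thermometer [([0.653, -0.321, 0.001], 0.96), ([0.371, -0.565, 0.002], 0.73), ([0.447, -0.348, 0.011], 0.7)]
top dock [([0.45, -0.34, 0.001], 0.74)]
top rack [([0.556, 0.113, 0.002], 0.67)]
top bowl [([0.479, 0.431, -0.002], 0.77), ([0.44, 0.132, 0.021], 0.67), ([0.245, 0.244, 0.004], 0.67), ([0.449, -0.345, 0.006], 0.62)]
top bowl_foot [([0.439, 0.134, 0.08], 0.75), ([0.242, 0.244, 0.058], 0.6), ([0.479, 0.429, 0.062], 0.55)]
top mug0 [([0.572, 0.232, 0.026], 0.71), ([0.456, 0.252, 0.022], 0.64), ([0.555, 0.114, 0.018], 0.63), ([0.541, 0.0, 0.021], 0.59), ([0.437, 0.13, 0.018], 0.4)]
[([0.625, -0.342, 0.11], 0.97), ([0.41, -0.33, 0.123], 0.69), ([0.398, -0.485, 0.112], 0.69), ([0.544, 0.108, 0.113], 0.25)]
0.8
```

View pics/scene1.png

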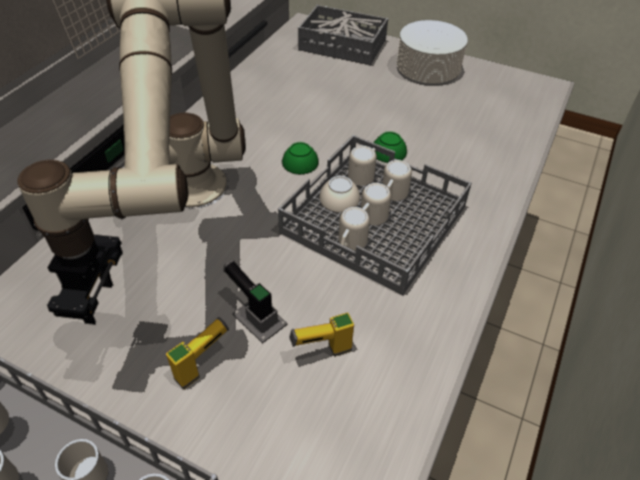

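View pics/top1.png

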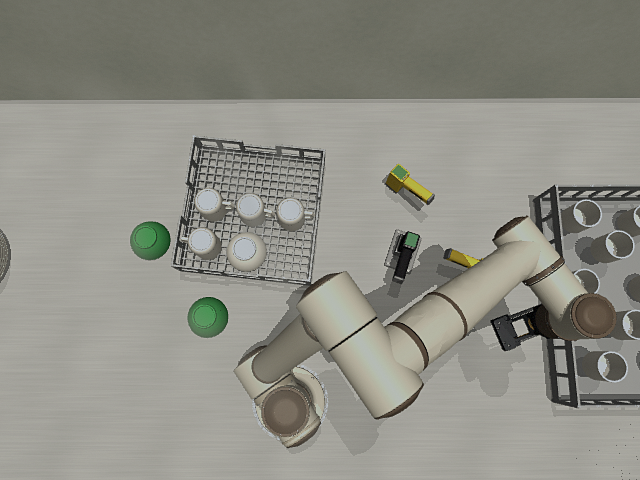

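Black thermometer stands in the dock at top-view pixel (410,240), with its grip pointing towards the robot. The white bowl is at (246,252). The two yellow pistols and the green bowls are decoys. Next I measure the thermometer's yaw and refine both positions from depth.

```bash
cat > h.py <<'E'
import numpy as np,cv2
def cloud(d):
    v,u=np.mgrid[:480,:640];z=d['depth']
    c=np.stack([(u-d['cx'])/d['fx']*z,(v-d['cy'])/d['fy']*z,z],-1)
    P=(c-d['t'])@d['R'];P[z==0]=np.nan
    return P
E
python3 - <<'E'
from h import *
for n in ['top','scene']:
    d=dict(np.load(n+'1.npz'));P=cloud(d);px=d['pixels'].astype(int)
    near=(np.hypot(P[...,0]-.42,P[...,1]+.34)<.14)
    yel=(px[...,2]-px[...,0])>40
    m=near&(P[...,2]>.075)&(P[...,2]<.16)&~yel
    q=P[m]
    r=cv2.minAreaRect(q[:,:2].astype(np.float32)*1000);print(n,m.sum(),r,q[:,2].max())
    print(np.round(cv2.boxPoints(r)),)
    for zc in [(.115,.13),(.13,.15)]:
        k=q[(q[:,2]>zc[0])&(q[:,2]<zc[1])];print(zc,len(k),cv2.minAreaRect(k[:,:2].astype(np.float32)*1000))
    # green label
    g=m&(px[...,1]-px[...,2]>20);print('green',g.sum(),P[g].mean(0))
    # dock plate
    k=P[near&(P[...,2]>.005)&(P[...,2]<.016)];print('plate',cv2.minAreaRect(k[:,:2].astype(np.float32)*1000))
    # bowl foot
    b=P[(np.hypot(P[...,0]-.439,P[...,1]-.132)<.06)&(P[...,2]>.074)&(P[...,2]<.088)]
    print('foot',len(b),cv2.minEnclosingCircle(b[:,:2].astype(np.float32)*1000),np.median(b[:,2]))
    b=P[(np.hypot(P[...,0]-.439,P[...,1]-.132)<.075)&(P[...,2]>.035)&(P[...,2]<.09)]
    print('bowl',len(b),cv2.minEnclosingCircle(b[:,:2].astype(np.float32)*1000))
E
```

```text
top 747 ((383.1490783691406, -389.3905944824219), (162.26510620117188, 148.729248046875), 73.11112213134766) 0.1392088636290877
[[ 288. -445.]
 [ 431. -489.]
 [ 478. -333.]
 [ 336. -290.]]
(0.115, 0.13) 512 ((387.2705078125, -377.8407897949219), (137.3659210205078, 147.36500549316406), 72.98812866210938)
(0.13, 0.15) 109 ((401.98004150390625, -327.1292724609375), (37.50564956665039, 140.7087860107422), 67.73119354248047)
green 134 [ 0.450717   -0.34722567  0.12639945]
plate ((420.44512939453125, -339.5631408691406), (266.9706726074219, 276.1264343261719), 33.74569320678711)
foot 437 ((437.27880859375, 130.39663696289062), 42.370521545410156) 0.07836738745590464
bowl 1182 ((429.11529541015625, 129.4773712158203), 64.65122985839844)
scene 1105 ((381.0372009277344, -380.30487060546875), (154.53021240234375, 151.03817749023438), 67.07263946533203) 0.13638976009238177
[[ 281. -422.]
 [ 420. -481.]
 [ 481. -339.]
 [ 342. -280.]]
(0.115, 0.13) 656 ((384.27044677734375, -382.77294921875), (152.21705627441406, 145.11199951171875), 68.85820770263672)
(0.13, 0.15) 53 ((398.8804626464844, -330.0836486816406), (29.81871795654297, 134.164306640625), 69.15569305419922)
green 156 [ 0.45020043 -0.34797937  0.12518696]
plate ((427.7867736816406, -334.17333984375), (256.1515808105469, 267.55401611328125), 48.69789123535156)
foot 292 ((436.2831115722656, 128.7567596435547), 41.369380950927734) 0.07740602602525404
bowl 988 ((434.03997802734375, 137.73452758789062), 69.61378479003906)
```

Request:
{"method": "servo_tool", "body": {"slide": [[-0.02,0.01,0],[-0.053,0.026,0],[-0.089,0.043,0],[-0.124,0.06,0],[-0.155,0.075,0]], "spin": [4,10,17,24,30], "grip": [0,0,0,0,0]}}

```text
time_s: 1.22
tcp_pos: [0.3312, -0.465, 0.2477]
ee_rot: [[-0.982, 0.187, 0.0], [0.187, 0.982, -0.0], [-0.0, -0.0, -1.0]]
wrist_force: [-0.3, 0.7, 0.2]
gripper_width: 1.003
gripper_force: 0.0
```

```bash
cat >> h.py <<'E'
def go(target,xang):
    """tool-frame slide and spin to bring TCP to target with tool x at heading xang"""
    from station import sense
    s=sense();R=np.array(s['ee_rot']);p=np.array(s['tcp_pos'])
    a=np.degrees(np.arctan2(R[1,0],R[0,0]))
    print('t',s['time_s'],'tcp',np.round(p,4),'head',round(a,1),'z',np.round(R[:,2],3),'slide',np.round(R.T@(np.array(target)-p),4),'spin',round((a-xang+180)%360-180,1),'F',np.round(s['wrist_force'],1),'w',s['gripper_width'],s['gripper_force'],'j',np.round(s['joints'],0))
E
python3 -c "
from h import *
go([.449,-.346,.2],158)"
```

```text
t 1.2167 tcp [ 0.3312 -0.465   0.2477] head 169.2 z [ 0. -0. -1.] slide [-0.0934  0.1389  0.0477] spin 11.2 F [-0.3  0.7  0.2] w 1.0032782631988513 0.0 j [-38.  17.  -7.   0. -66. -62.]
```

Request:
{"method": "servo_tool", "body": {"slide": [[-0.019,0.028,0.004],[-0.041,0.06,0.01],[-0.063,0.093,0.018],[-0.083,0.123,0.025],[-0.0935,0.139,0.028]], "spin": [3,6,9,11,11.2], "grip": [0,0,0,0,0]}}

```text
time_s: 1.63
tcp_pos: [0.4493, -0.3437, 0.2187]
ee_rot: [[-0.93, 0.367, -0.0], [0.367, 0.93, 0.001], [0.001, 0.001, -1.0]]
wrist_force: [1.1, 0.1, -0.2]
gripper_width: 1.004
gripper_force: 0.0
```

```bash
python3 - <<'E'
from h import *
from station import *
s=sense();w=capture('wrist');cv2.imwrite('pics/w1.png',w['pixels'])
T=np.eye(4);T[:3,:3]=s['ee_rot'];T[:3,3]=s['tcp_pos'];M=np.linalg.inv(T@w['hand_eye'])
w['R'],w['t']=M[:3,:3],M[:3,3];np.savez('w1.npz',**{k:w[k] for k in ['pixels','depth','fx','fy','cx','cy','R','t','hand_eye']})
P=cloud(w);px=w['pixels'].astype(int)
near=np.hypot(P[...,0]-.41,P[...,1]+.33)<.13
dark=px.max(-1)<90
for lo,hi in [(.117,.131),(.133,.145),(.117,.145),(.045,.062)]:
    k=P[near&(P[...,2]>lo)&(P[...,2]<hi)]
    if len(k)>20:
        print(lo,hi,len(k),cv2.minAreaRect(k[:,:2].astype(np.float32)*1000))
g=near&(px[...,1]-px[...,2]>20);print('green',g.sum(),np.nanmedian(P[g],0))
for n in ['thermometer','dock']:print(n,[(np.round(d['point'],4),round(d['conf'],2)) for d in tip_of(n,'wrist')])
go([.449,-.346,.104],158)
E
```

```text
0.117 0.131 12192 ((384.14996337890625, -377.267822265625), (144.87118530273438, 144.7947540283203), 69.71488189697266)
0.133 0.145 528 ((344.3507995605469, -306.9927062988281), (27.587657928466797, 14.111918449401855), 66.8879165649414)
0.117 0.145 13762 ((384.14996337890625, -377.267822265625), (144.87118530273438, 144.7947540283203), 69.71488189697266)
0.045 0.062 628 ((449.0221862792969, -344.2484130859375), (52.847171783447266, 60.75023651123047), 69.98468780517578)
green 2790 [ 0.44988461 -0.34575773  0.12600635]
thermometer [(array([ 0.4469, -0.3452,  0.0066]), 0.75), (array([ 3.710e-01, -5.652e-01,  5.000e-04]), 0.73), (array([ 0.6545, -0.3208, -0.0013]), 0.65)]
dock []
t 1.7833 tcp [ 0.4483 -0.3453  0.2193] head 158.6 z [-0.001  0.    -1.   ] slide [-0.001  -0.0003  0.1153] spin 0.6 F [-1.5  0.3  1. ] w 0.9997066060581604 0.0 j [-21.  18. -10.   0. -62. -90.]
```

View pics/w1.png

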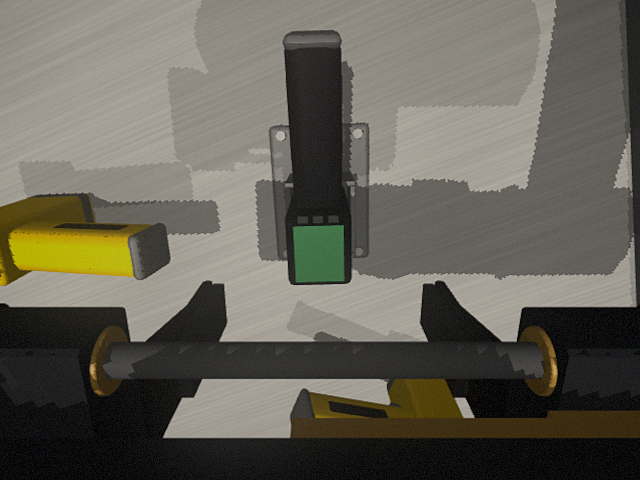

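Wrist view: the grip points up in the image (312,35), the barrel's green display is at (320,255), and the dock plate is around it. The jaws straddle it with heading within 2°. I'm going down.

Request:
{"method": "servo_tool", "body": {"slide": [[-0.0005,0.0005,0.025],[-0.0005,0.0005,0.055],[-0.0005,0.0005,0.085],[-0.0005,0.0005,0.105],[-0.0005,0.0005,0.115]], "spin": [-1,-1.4,-1.4,-1.4,-1.4], "grip": [0,0,0,0,0]}}

```text
time_s: 2.2
tcp_pos: [0.4458, -0.3464, 0.102]
ee_rot: [[-0.938, 0.347, -0.004], [0.347, 0.938, 0.002], [0.005, 0.0, -1.0]]
wrist_force: [-0.7, 0.9, -0.5]
gripper_width: 0.997
gripper_force: 0.0
```

Request:
{"method": "servo_tool", "body": {"slide": [[0,0,0],[0,0,0],[0,0,0],[0,0,0],[0,0,0]], "spin": [0,0,0,0,0], "grip": [0.2,0.4,0.6,0.8,1]}}

```text
time_s: 2.62
tcp_pos: [0.4488, -0.3466, 0.106]
ee_rot: [[-0.938, 0.345, 0.003], [0.345, 0.938, -0.001], [-0.003, -0.0, -1.0]]
wrist_force: [0.2, 0.1, -0.5]
gripper_width: 0.71
gripper_force: 0.0
```

Request:
{"method": "servo_tool", "body": {"slide": [[0,0,0],[0,0,0],[0,0,0],[0,0,0],[0,0,0]], "spin": [0,0,0,0,0], "grip": [1,1,1,1,1]}}

```text
time_s: 3.03
tcp_pos: [0.4482, -0.3461, 0.1048]
ee_rot: [[-0.938, 0.345, 0.0], [0.345, 0.938, -0.0], [-0.0, -0.0, -1.0]]
wrist_force: [-0.5, 1.1, 1.9]
gripper_width: 0.46
gripper_force: 30.0
```

Request:
{"method": "servo_tool", "body": {"slide": [[0,0,-0.008],[0,0,-0.022],[0,0,-0.04],[0,0,-0.06],[0,0,-0.08]], "spin": [0,0,0,0,0], "grip": [1,1,1,1,1]}}

```text
time_s: 3.45
tcp_pos: [0.4476, -0.3459, 0.1852]
ee_rot: [[-0.938, 0.346, -0.001], [0.346, 0.938, 0.001], [0.001, 0.0, -1.0]]
wrist_force: [0.9, 0.2, -2.0]
gripper_width: 0.453
gripper_force: 30.0
```

Request:
{"method": "servo_tool", "body": {"slide": [[0,0,-0.022],[0,0,-0.045],[0,0,-0.065],[0,0,-0.077],[0,0,-0.08]], "spin": [0,0,0,0,0], "grip": [1,1,1,1,1]}}

```text
time_s: 3.87
tcp_pos: [0.4488, -0.3466, 0.2675]
ee_rot: [[-0.939, 0.345, 0.004], [0.345, 0.939, -0.002], [-0.005, -0.001, -1.0]]
wrist_force: [-0.1, 0.5, -2.7]
gripper_width: 0.455
gripper_force: 30.0
```

```bash
python3 - <<'E'
from h import *
from station import *
c=capture('scene');cv2.imwrite('pics/s2.png',c['pixels'])
print([(np.round(d['point'],4),round(d['conf'],2)) for d in tip_of('lens','scene')])
go([.438,.131,.264],160)
E
```

```text
[(array([ 3.743e-01, -5.594e-01, -5.000e-04]), 0.97), (array([ 0.4508, -0.3418,  0.1725]), 0.83), (array([ 0.6518, -0.322 , -0.0043]), 0.79)]
t 3.9667 tcp [ 0.448  -0.3459  0.2648] head 159.8 z [ 0.001  0.    -1.   ] slide [0.1742 0.4441 0.0009] spin -0.2 F [-0.   0.1 -1.5] w 0.45897920155095173 29.990550745278597 j [-21.  16.  -6.  -0. -68. -89.]
```

View pics/s2.png

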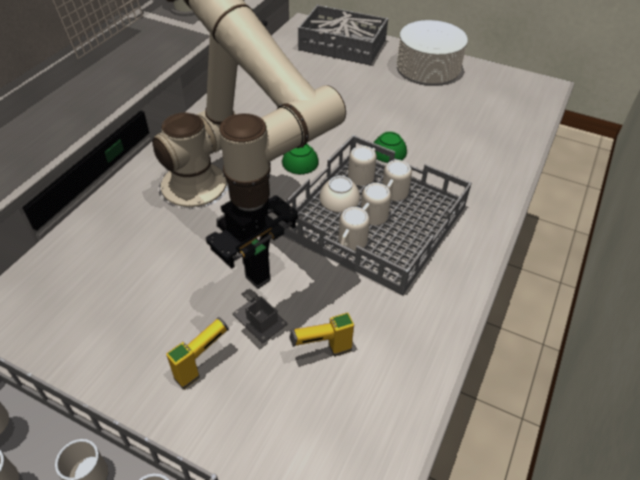

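Clear of the dock, held nose-down (258,275). Next I carry it over to the bowl.

Request:
{"method": "servo_tool", "body": {"slide": [[0.004,0.011,0],[0.012,0.03,0],[0.022,0.056,0],[0.034,0.086,0],[0.046,0.117,0]], "spin": [0,0,0,0,0], "grip": [1,1,1,1,1]}}

```text
time_s: 4.38
tcp_pos: [0.4441, -0.2188, 0.2627]
ee_rot: [[-0.938, 0.347, -0.003], [0.347, 0.938, 0.001], [0.004, -0.0, -1.0]]
wrist_force: [0.2, 1.2, -1.0]
gripper_width: 0.459
gripper_force: 30.0
```

Request:
{"method": "servo_tool", "body": {"slide": [[0.012,0.031,0],[0.024,0.062,0],[0.037,0.093,0],[0.049,0.124,0],[0.061,0.155,0]], "spin": [0,0,0,0,0], "grip": [1,1,1,1,1]}}

```text
time_s: 4.8
tcp_pos: [0.4401, -0.0521, 0.2632]
ee_rot: [[-0.938, 0.345, -0.003], [0.345, 0.938, -0.0], [0.003, -0.001, -1.0]]
wrist_force: [1.2, -0.7, -1.4]
gripper_width: 0.456
gripper_force: 30.0
```

Request:
{"method": "servo_tool", "body": {"slide": [[0.012,0.031,0],[0.024,0.062,0],[0.036,0.091,0],[0.046,0.117,0],[0.054,0.138,0]], "spin": [0,0,0,0,0], "grip": [1,1,1,1,1]}}

```text
time_s: 5.22
tcp_pos: [0.4372, 0.0961, 0.2632]
ee_rot: [[-0.939, 0.344, -0.003], [0.344, 0.939, -0.001], [0.002, -0.002, -1.0]]
wrist_force: [0.9, 0.9, -1.6]
gripper_width: 0.457
gripper_force: 30.0
```

```bash
python3 - <<'E'
from h import *
from station import *
s=sense();w=capture('wrist');cv2.imwrite('pics/w3.png',w['pixels'])
print([(np.round(d['point'],4),round(d['conf'],2)) for d in tip_of('bowl_foot','wrist')])
T=np.eye(4);T[:3,:3]=s['ee_rot'];T[:3,3]=s['tcp_pos'];M=np.linalg.inv(T@w['hand_eye'])
w['R'],w['t']=M[:3,:3],M[:3,3];P=cloud(w)
b=P[(np.hypot(P[...,0]-.438,P[...,1]-.131)<.05)&(P[...,2]>.074)&(P[...,2]<.086)]
if len(b)>5: print(len(b),cv2.minAreaRect(b[:,:2].astype(np.float32)*1000),b[:,2].max())
for c in ['scene','top']:
  w=capture(c);cv2.imwrite(f'pics/{c}3.png',w['pixels'])
  for n in ['lens','bowl_foot']:print(c,n,[(np.round(d['point'],4),round(d['conf'],2)) for d in tip_of(n,c)])
go([.438,.131,.264],160)
E
```

```text
[(array([0.4372, 0.1317, 0.08  ]), 0.6)]
2529 ((443.5406494140625, 150.77122497558594), (31.722091674804688, 67.83450317382812), 68.75276184082031) 0.08250746616936093
scene lens [(array([ 0.3746, -0.5596,  0.003 ]), 0.96), (array([0.4384, 0.1029, 0.1692]), 0.75), (array([ 0.6544, -0.3236, -0.001 ]), 0.58)]
scene bowl_foot [(array([0.4745, 0.4274, 0.058 ]), 0.85), (array([0.2435, 0.2446, 0.0574]), 0.57)]
top lens [(array([0.4395, 0.0924, 0.1661]), 0.9), (array([ 0.6537, -0.3284, -0.0009]), 0.83), (array([ 5.403e-01, -5.000e-04,  2.160e-02]), 0.61), (array([0.4386, 0.1354, 0.0794]), 0.58)]
top bowl_foot [(array([0.4379, 0.1368, 0.0796]), 0.76), (array([0.4787, 0.427 , 0.0607]), 0.6)]
t 5.6167 tcp [0.4383 0.0934 0.2642] head 159.7 z [-0.001 -0.    -1.   ] slide [0.0133 0.0351 0.0002] spin -0.3 F [ 0.6 -0.2 -0.9] w 0.45808847440610306 29.990588575601578 j [  33.    4.  -21.   -0.  -65. -143.]
```

View pics/w3.png

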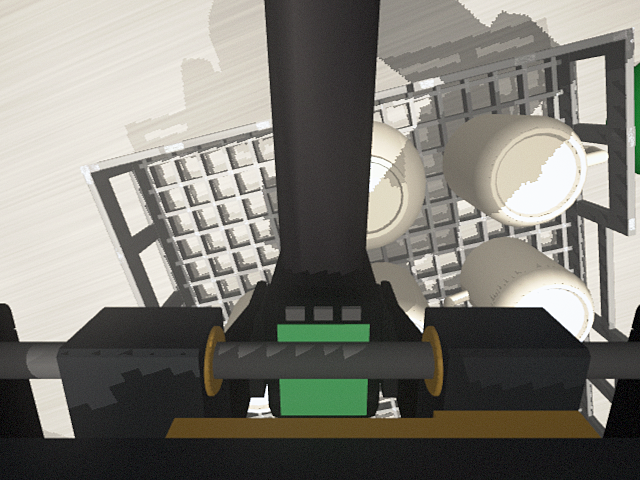

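View pics/scene3.png

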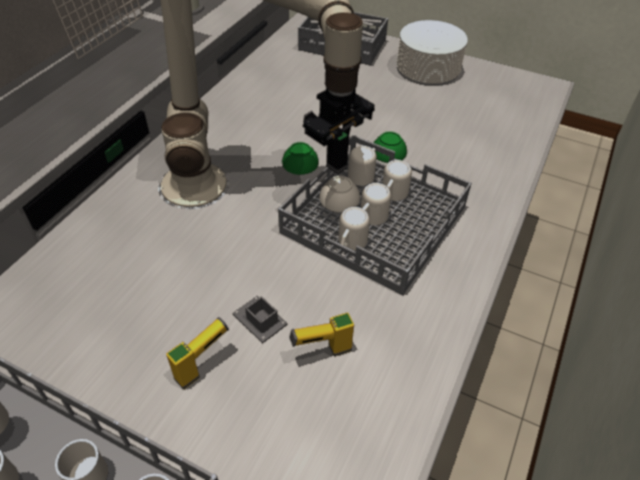

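Wrist view: the bowl's foot is partly hidden behind the grip at (380,190), and the mugs stand to its right. The scene view shows the thermometer hanging upright above the rack at (338,155). Several estimates put the foot at about (0.4375, 0.1325).

Request:
{"method": "servo_tool", "body": {"slide": [[0.003,0.007,0],[0.008,0.02,0],[0.012,0.031,0],[0.014,0.036,0],[0.014,0.036,0]], "spin": [0,0,0,0,0], "grip": [1,1,1,1,1]}}

```text
time_s: 6.03
tcp_pos: [0.4381, 0.1338, 0.2645]
ee_rot: [[-0.939, 0.344, 0.0], [0.344, 0.939, 0.0], [-0.0, 0.0, -1.0]]
wrist_force: [-1.0, 0.3, -1.1]
gripper_width: 0.455
gripper_force: 30.0
```

Request:
{"method": "servo_tool", "body": {"slide": [[0,0,0.008],[0,0,0.022],[0,0,0.038],[0,0,0.052],[0,0,0.059]], "spin": [0,0,0,0,0], "grip": [1,1,1,1,1]}}

```text
time_s: 6.45
tcp_pos: [0.4367, 0.1318, 0.2033]
ee_rot: [[-0.938, 0.346, -0.003], [0.346, 0.938, -0.002], [0.003, -0.003, -1.0]]
wrist_force: [0.5, -0.5, -0.9]
gripper_width: 0.458
gripper_force: 30.0
```

Request:
{"method": "servo_tool", "body": {"slide": [[0,0,0],[0,0,0],[0,0,0],[0,0,0],[0,0,0]], "spin": [0,0,0,0,0], "grip": [1,1,1,1,1]}}

```text
time_s: 6.87
tcp_pos: [0.4383, 0.1331, 0.2063]
ee_rot: [[-0.938, 0.345, 0.001], [0.345, 0.938, 0.001], [-0.001, 0.001, -1.0]]
wrist_force: [0.3, -1.0, -1.9]
gripper_width: 0.46
gripper_force: 30.0
```

```bash
python3 - <<'E'
from h import *
from station import *
for c in ['scene','top']:
  w=capture(c)
  if c=='scene': cv2.imwrite('pics/s4.png',cv2.resize(w['pixels'][120:270,250:450],None,fx=4,fy=4,interpolation=cv2.INTER_CUBIC))
  for n in ['lens','bowl_foot','mug0']:print(c,n,[(np.round(d['point'],4),round(d['conf'],2)) for d in tip_of(n,c)])
  go([.4375,.132,.205],160)
E
```

```text
scene lens [(array([ 3.732e-01, -5.595e-01,  3.000e-04]), 0.92), (array([0.4378, 0.1355, 0.1128]), 0.63), (array([ 0.6521, -0.3238, -0.0018]), 0.6), (array([0.4371, 0.1398, 0.1087]), 0.58)]
scene bowl_foot [(array([0.2457, 0.2467, 0.0575]), 0.85), (array([0.4382, 0.1302, 0.0775]), 0.7), (array([0.4753, 0.4271, 0.0594]), 0.68)]
scene mug0 [(array([0.5577, 0.1107, 0.0217]), 0.78), (array([0.5745, 0.2366, 0.0182]), 0.66), (array([0.4547, 0.2486, 0.0239]), 0.66), (array([ 0.5394, -0.0041,  0.0226]), 0.58), (array([ 0.4533, -0.3478,  0.0005]), 0.56)]
t 7.0667 tcp [0.438  0.1329 0.2058] head 159.8 z [ 0.  0. -1.] slide [ 0.0002 -0.001   0.0008] spin -0.2 F [-0.2  0.1 -1.9] w 0.46296379381935276 29.990607015788555 j [  37.    8.  -26.   -0.  -56. -148.]
top lens [(array([ 3.745e-01, -5.597e-01,  1.000e-04]), 0.89), (array([ 0.651 , -0.3265, -0.0037]), 0.62), (array([0.4386, 0.1325, 0.1066]), 0.6), (array([ 0.5413, -0.0008,  0.0224]), 0.18)]
top bowl_foot [(array([0.2404, 0.2422, 0.0617]), 0.9), (array([0.4402, 0.1353, 0.0764]), 0.85), (array([0.478 , 0.4313, 0.0615]), 0.72), (array([ 0.5565,  0.1185, -0.0008]), 0.33)]
top mug0 [(array([0.5373, 0.0015, 0.0237]), 0.66), (array([0.5553, 0.1161, 0.0196]), 0.59), (array([0.455 , 0.2492, 0.0205]), 0.56)]
t 7.2667 tcp [0.4379 0.1329 0.2056] head 159.8 z [ 0. -0. -1.] slide [ 0.0001 -0.001   0.0006] spin -0.2 F [ 0.2 -0.6 -0.8] w 0.45900800266277103 29.990508388727903 j [  37.    8.  -26.    0.  -56. -148.]
```

View pics/s4.png

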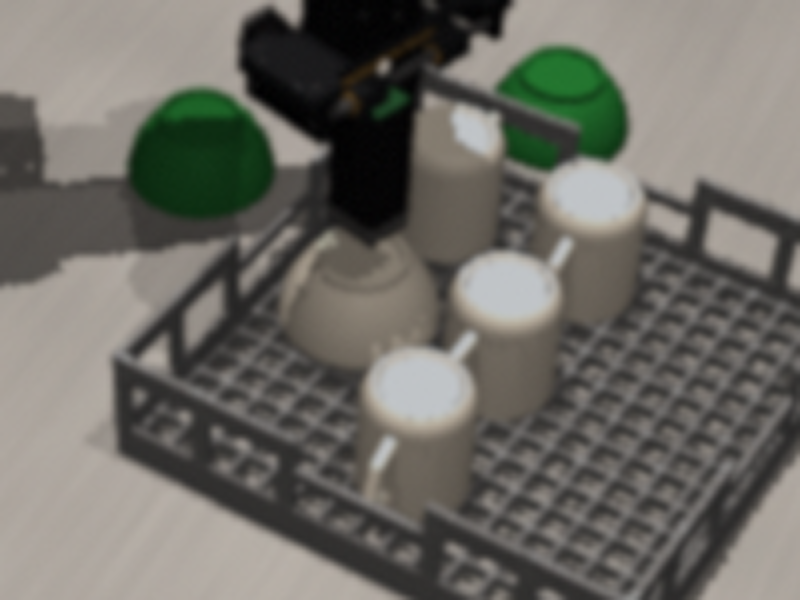

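The nose (370,240 in the crop) hangs centred over the foot ring (365,265). It is about 3 cm above the foot, upright and still, and the mugs have not moved.

```bash
python3 -c "
from station import *
print(finish_job())"
```

```text
the job is handed in; nothing more can be done
None
```

The job is handed in: the thermometer is held still, nose down, about 3 cm above the middle of the bowl's foot, and nothing in the rack was touched as far as the cameras and force readings show.

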